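# Start the potter's wheel from its control console

### The job

Start the wheel from its control console with the fingertips: push the raised near end of the long rocker fully down, then press the square key fully down, and last press the flat round key fully down; all three stay down. Do not press a key before its turn, leave the mushroom-shaped stop button alone, and do not pick up or shift any of the loose things around.

Things in the scene. Friction and masses are not known exactly. Their poses are not given: they have to be found in the camera images.
- rocker_near (a point): Point on top of the rocker's raised near facet, on its centre line, 27 mm from the pivot, 9 mm short of the facet's end. The rocker is 72 mm long (towards and away from the robot) and 30 mm wide: two facets of 36 mm meeting over the pivot in a shallow V. The far facet starts about level, 18 mm above the console's top. The point turns with the rocker.
- rocker (a joint): The rocker's angle: near 0 at the start (near end up, off) to 0.36 rad (near end fully down, near facet level, far one tipped up; on). That lowers point rocker_near by about 9.5 mm. Friction only: it moves at about 3 N on the near end, stays where it is left, and has a hard stop.
- square_key_top (a point): Centre of the top face of the square key, a flat-topped push key 34 x 34 mm standing 14 mm above its black mounting plate when up, about 67 mm above the bench. z up, x and y along its sides (the console's axes).
- square_key (a joint): How far the square key is pushed in: 0 (up) to 0.010 m (fully down, hard stop). Moves at about 3 N and stays where it is left.
- round_key_top (a point): Centre of the top face of the round flat key, 36 mm in diameter, standing 14 mm above its black mounting plate when up, about 67 mm above the bench.
- round_key (a joint): How far the round flat key is pushed in: 0 (up) to 0.010 m (fully down, hard stop). Moves at about 3 N and stays where it is left.
- stop_key_top (a point): Top of the mushroom-shaped stop button: a domed head 54 mm across on a thin stem, 31 mm above its mounting plate, about 84 mm above the bench. Not to be pressed.
- stop_key (a joint): How far the mushroom stop button is pushed in: 0 (up) to 0.008 m.
- console: The wheel's control console, a fixed grey box 190 (x) x 340 (y) x 45 mm high; origin at the centre of its underside, -x is its front, facing the robot. Four black mounting plates with white controls, 84 x 66 x 8 mm, lie side by side on top, 74 mm apart along y, centred 30 mm in front of its middle: rocker, square key, round key and stop, in an order that varies.
- jar: Origin at the centre of its underside, as for all loose things. Glass jar with a screw lid, 72 mm across, 110 mm high, at the console's right end.
- pot_outer: Small terracotta pot, 84 mm across the rim, 75 mm high, behind the console.
- pot_inner: Smaller terracotta pot, 68 mm across the rim, 85 mm high, standing inside the other, its rim about 90 mm above the bench.
- mug: Mug, 76 mm across, 90 mm high, behind the console.
- bowl: Small bowl, 100 mm across, 50 mm high, at the console's left end.
- rib: Bamboo rib, 114 x 44 x 6 mm with round ends, lying on the console's back ledge behind the keys.
- scraper: Plastic scraper, 130 x 60 x 4 mm with round ends, lying in front of the console.
- knife: Wooden modelling knife, 165 mm long, 9 mm thick, lying in front of the console.

How it is judged:
On the way, in this order (a step that is already met when the one before it is completed fails the run):
1. the rocker's near end is fully down (value of joint rocker above 0.29 rad), for 0.1 s.
2. the square key is fully down (value of joint square_key above 0.0075 m), for 0.1 s.
3. the flat round key is fully down (value of joint round_key above 0.0075 m), for 0.1 s.
At the end, for the whole second after the job is handed in: The rocker is past 0.29 of its 0.36 rad, the square and the round key are more than 7.5 of their 10 mm down, the stop button is less than 3 mm down, and every loose thing is within 20 mm of where it began (value of joint rocker above 0.29 rad and value of joint each of square_key, round_key above 0.0075 m and value of joint stop_key below 0.003 m and distance of each of jar, pot_outer, pot_inner, mug, bowl, rib, scraper, knife from where it was at the start of the episode below 0.02 m); the robot touches nothing.
It fails at once if The square key was pressed (over 3 mm) before the rocker was fully on (value of joint square_key above 0.003 m and value of joint rocker below 0.28 rad).
It fails at once if The round key was pressed (over 3 mm) before the square key was fully down (value of joint round_key above 0.003 m and value of joint square_key below 0.0072 m).
It fails at once if The stop button was pressed (over 3 mm) (value of joint stop_key above 0.003 m).
It fails at once if One of the loose things on the bench or console (jar, pots, mug, bowl, rib, scraper, knife) was shifted or lifted by more than 20 mm (distance of any of jar, pot_outer, pot_inner, mug, bowl, rib, scraper, knife from where it was at the start of the episode above 0.02 m).
It also fails if it takes over 38 s, if anything falls off the work surface, if the arm or the gripper's body presses on something with over 40 N, if the wrist force passes 120 N, or if a joint passes its speed limit or range.

### The arm

A 6-joint arm with a two-finger parallel gripper is mounted at the origin on the work surface. World frame = base frame: x ahead of the robot, y to its left, z up, the work surface at z = 0. Lengths are in m, angles in rad, forces in N, time in s.
With the tool pointing down it reaches from about 0.275 to 0.725 m from the base axis. Payload 5.6 kg.
Tool frame: the origin (TCP) lies midway between the tips of the shut fingers; the grasp point (between the pads) lies behind it (manip.pinch_z is the z of the grasp point in the tool frame, in m); z points along the fingers, y is the line along which they close (so a half turn about z gives the same grasp; the last joint's range is limited). The gripper opens to 85 mm and grips with 20 to 120 N. Pads are 22 mm wide; open, the fingers measure 114 mm over their backs; the gripper's body (76 mm by 85 mm) begins 54 mm behind the grasp point. The pads swing forward as they close: fully open they stand 13 mm farther back than shut.
Start: joints at [1.614, 0.255, 0.108, 0, -1.424, -0.285], TCP at [0.132, 0.534, 0.231] pointing down, gripper open.
Joint ranges: [-2.95, 2.95], [-1.21, 1.97], [-1.09, 1.5], [-2.87, 1.71], [-2.94, -0.07], [-3.05, 3.05]. Speed limits (rad/s): [2.57, 2.57, 3.14, 3.14, 3.14, 3.14].

### API

Orientations are given as a unit quaternion [w, x, y, z].
In Python, from rig import readout, cams, manip gives the robot as it stands. The module is installed in compiled form; this text tells all that it offers.
- The arm moves only by the tool step_arm, never from a script. Its argument "plan" is text: rows parted by semicolons, each of 7 numbers parted by spaces: the shift along the tool's x, y, z in m, then the turn, a rotation vector about the tool's x, y, z in rad, then the closure in counts, from 0 (fully open) to 255 (shut). A call has 1 to 12 rows; each row is the pose to reach, as a shift and turn from the pose commanded when the call began, along the tool's axes at that moment; what a row does not reach only later rows make up. A row lasts 1/12 s, in which the tool goes at most 41.7 mm and 7.16 degrees, less where a joint would pass 70% of its speed; a pose out of reach is approached as far as the arm can. A call with a gripper value outside its range is refused whole. The fingers move at their own pace and stop on an object; "squeeze" is the grip in N (left out, the last holds). Time passes only in rows, so rows that repeat a pose let the fingers close. It gives the time, the measured TCP pose, the force, the opening and the grip force at its end, in the units of the state.
- readout.get_obs(): the state, without advancing time (a new reading comes with each control period).
- cams.snapshot(name): name is "side" or "top"; returns a dict with "image" (420x560x3 uint8, red, green, blue), "fx", "fy", "cx", "cy" (pixels), "R" (3x3) and "t" (3): a world point X has camera coordinates R X + t. Camera axes: x right, y down, z forward; pixel columns grow to the right and rows downward; lengths in m; the calibration is good to about 2 mm. A picture is of the moment at which its call begins. There is no depth.
- manip.job_done(): hands the job in; it is judged then, once.
The state is a dict: "time": time; "joints": joint angles; "joint_vel": joint speeds; "joint_torque": joint torques, N m; "tool_pos": TCP position; "eef_rot": TCP orientation; "ft_force": force on the tool from outside, world axes, zero at the start; "moment": the same for the moment, N m; "gripper_width": opening from 0.0 (shut) to 1.0 (fully open); "grasp_force": force on a finger pad.
Only numpy, scipy, OpenCV 4.12 (cv2) and the standard library are available. Lean on these libraries where they do the work, as an engineer would, in place of code of your own. Each camera call takes 0.05 s, during which the arm holds its last target. There are 200 camera calls.

## Working session

There is one attempt and no reset: what is moved stays moved. The work goes in short steps, Python scripts to look and compute and a tool call to move; the robot and the scene stay as the last step left them, time stands still between calls to the robot, and variables do not carry over. Pictures are saved under pics/ and viewed, at most 10 in all, crops included, and the job is handed in when it is done.

Besides the shell and the picture viewer there is one more tool, called after "Emit:" by a JSON object that holds its "fn" and its "kwargs". step_arm: Moves the arm, as the interface text tells. Its arguments: {"type":"object","properties":{"plan":{"type":"string"},"squeeze":{"type":"number"}},"required":["plan"]}

```bash
mkdir -p pics; python3 - <<'E'
from rig import readout,cams,manip
import cv2,pickle
o=readout.get_obs();print(o['time'],o['tool_pos'],o['eef_rot'],o['ft_force'],o['gripper_width'],manip.pinch_z)
for n in('top','side'):
    s=cams.snapshot(n);pickle.dump(s,open(n+'.pkl','wb'));cv2.imwrite(f'pics/{n}0.png',s['image'][:,:,::-1]);print(n,s['fx'],s['cx'],s['cy'],s['R'],s['t'])
E
```

```text
0.0 [0.13152379 0.53350466 0.23037144] [ 9.85423898e-04  9.92693627e-01 -1.20658132e-01 -8.17292250e-05] [-0.00431429  0.4562231  -0.07331534] 0.9986310403151761 -0.0187
top 475.84302573332536 281.3925089467153 209.8285294400263 [[ 0.01829174 -0.99982192  0.0046404 ]
 [-0.9870079  -0.0187979  -0.15956829]
 [ 0.1596271  -0.00166133 -0.98717599]] [0.04267606 0.60993217 0.99367686]
side 427.60475108167134 286.39457223803436 204.7299336480497 [[-0.88379342 -0.46776127  0.01042036]
 [-0.30990993  0.56857163 -0.76202502]
 [ 0.35052107 -0.67670208 -0.64746373]] [0.55709129 0.21888344 0.68067351]
```

View pics/top0.png

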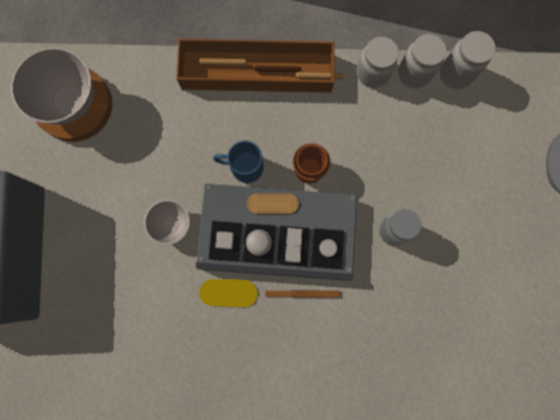

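View pics/side0.png

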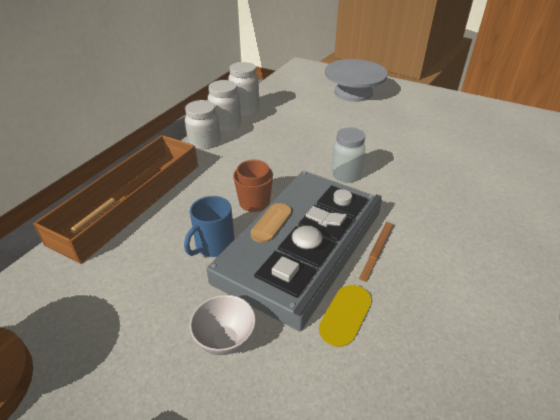

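The top view shows, left to right, the square key (224,240), stop (259,242), rocker (293,245) and round key (328,248). The arm is at the far left, and the side view shows the same order.

```bash
cat >h.py <<'E'
import numpy as np,cv2,pickle
S={n:pickle.load(open(n+'.pkl','rb')) for n in('top','side')}
def ray(s,u,v,z):
    d=s['R'].T@[(u-s['cx'])/s['fx'],(v-s['cy'])/s['fy'],1];c=-s['R'].T@s['t'];return c+d*(z-c[2])/d[2]
def proj(s,X):
    c=s['R']@X+s['t'];return c[:2]/c[2]*[s['fx'],s['fy']]+[s['cx'],s['cy']]
E
python3 - <<'E'
from h import *
box={'top':(205,215,350,268),'side':(250,180,365,285)}
for n,s in S.items():
    x0,y0,x1,y1=box[n];im=s['image'][y0:y1,x0:x1].astype(int)
    m=((im.min(2)>125)&(im.max(2)-im.min(2)<50)).astype(np.uint8)
    k,l,st,c=cv2.connectedComponentsWithStats(m)
    for i in range(1,k):
        if st[i,4]>20:
            u,v=c[i]+[x0,y0];print(n,st[i]+[x0,y0,0,0,0],(u,v),ray(s,u,v,.067).round(4))
o=S['top']['image'];cv2.imwrite('pics/z.png',np.hstack([cv2.resize(o[210:270,200:360],None,fx=5,fy=5,interpolation=2)[:,:,::-1]]))
cv2.imwrite('pics/z2.png',cv2.resize(S['side']['image'][180:290,240:380],None,fx=5,fy=5,interpolation=2)[:,:,::-1])
# plate masks
for n,s in S.items():
    im=s['image'];x0,y0,x1,y1=box[n]
    m=(im.max(2)<38).astype(np.uint8);k,l,st,c=cv2.connectedComponentsWithStats(m)
    for i in range(1,k):
        if 200<st[i,4]<6000: print('dark',n,st[i],c[i],ray(s,*c[i],.053).round(4))
E
```

```text
top [286 229  14  32 344] (np.float64(292.9767441860465), np.float64(244.7325581395349)) [0.5314 0.0281 0.067 ]
top [247 231  14  19 216] (np.float64(253.76851851851853), np.float64(240.33796296296296)) [0.5392 0.1117 0.067 ]
top [217 233  14  14 182] (np.float64(223.52197802197801), np.float64(239.53846153846155)) [0.5397 0.1761 0.067 ]
top [320 241  15  14 163] (np.float64(327.57055214723925), np.float64(247.41717791411043)) [ 0.527  -0.0456  0.067 ]
side [330 180  35  13 211] (np.float64(352.54502369668245), np.float64(184.13270142180096)) [ 0.5224 -0.0848  0.067 ]
side [334 189  18  16 222] (np.float64(341.73873873873873), np.float64(196.2972972972973)) [ 0.5268 -0.0374  0.067 ]
side [305 206  41  20 445] (np.float64(324.40224719101127), np.float64(216.32134831460675)) [0.5328 0.0335 0.067 ]
side [292 226  28  23 492] (np.float64(305.6077235772358), np.float64(236.8150406504065)) [0.5399 0.0993 0.067 ]
side [344 252  21  33 302] (np.float64(356.55629139072846), np.float64(272.7119205298013)) [0.4305 0.1344 0.067 ]
side [272 257  26  24 384] (np.float64(283.8671875), np.float64(268.1666666666667)) [0.5394 0.1823 0.067 ]
dark top [   0  175   44  148 4407] [ 22.3036079  253.76855003] [0.5023 0.6079 0.053 ]
dark top [210 222  32  39 741] [226.18083671 241.55060729] [0.5368 0.1719 0.053 ]
dark top [243 225  33  39 498] [261.06024096 245.71485944] [0.5292 0.0964 0.053 ]
dark top [277 227  33  39 528] [293.58901515 247.48295455] [0.5267 0.0263 0.053 ]
dark top [311 229  33  40 802] [327.36284289 249.02244389] [ 0.5247 -0.0465  0.053 ]
```

View pics/z.png

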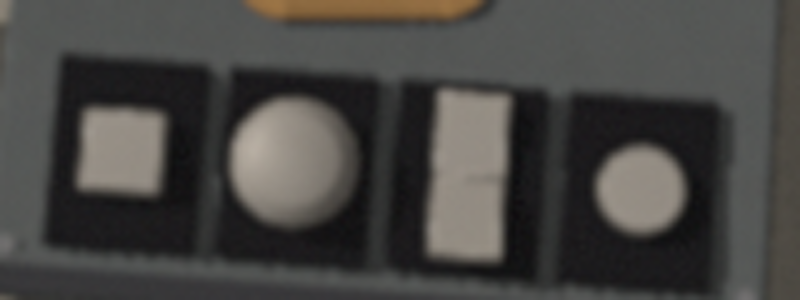

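View pics/z2.png

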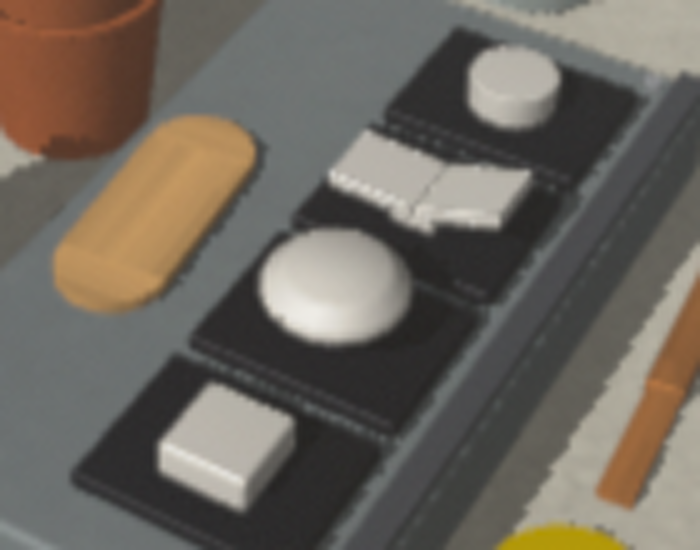

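```bash
cat >>h.py <<'E'
from scipy.spatial.transform import Rotation as Ro
t=S['top']
sq,rd,rk=ray(t,224.2,239.8,.067),ray(t,328,247.6,.067),ray(t,292.9,258.2,.0725)
yaw=np.arctan2(*(sq-rd)[:2]);yaw=-yaw
ex=np.array([np.cos(yaw),np.sin(yaw),0])
def move(o,P):
    q=o['eef_rot'];R=Ro.from_quat([q[1],q[2],q[3],q[0]])
    G=Ro.from_euler('z',yaw)*Ro.from_euler('x',np.pi)
    return (R.inv().apply(np.array(P)-o['tool_pos'])).round(4),(R.inv()*G).as_rotvec().round(4)
E
python3 - <<'E'
from h import *
from rig import readout
print(sq,rd,rk,yaw)
L=sq-rd;ey=L/np.hypot(*L[:2]);print('spacing',np.hypot(*L[:2]),'rocker along',(rk-rd)@ey,'fwd',(rk-rd)@ex)
print('side',[ray(S['side'],*p,.067).round(4) for p in((285.2,264.2),(342.6,194.4))],'rk side pred (crop)',(proj(S['side'],rk)-[240,180])*5)
o=readout.get_obs();print(move(o,[*rk[:2],.13]))
E
```

```text
[0.53913798 0.17467119 0.067     ] [ 0.52665189 -0.04647927  0.067     ] [0.50248098 0.02797045 0.0725    ] -0.056399860383620104
spacing 0.2215026629778966 rocker along 0.07296883283736166 fwd -0.02832919956792128
side [array([0.5415, 0.1736, 0.067 ]), array([ 0.5276, -0.0438,  0.067 ])] rk side pred (crop) [504.11051359 188.02809373]
(array([0.4813, 0.4019, 0.1012]), array([ 1.700e-03,  1.000e-04, -1.855e-01]))
```

Emit:
{"fn": "step_arm", "kwargs": {"plan": "0.040 0.0335 0 0 0 -0.0155 255; 0.080 0.067 0 0 0 -0.031 255; 0.120 0.1005 0 0 0 -0.0465 255; 0.160 0.134 0 0 0 -0.062 255; 0.200 0.1675 0 0 0 -0.0775 255; 0.240 0.201 0.01 0 0 -0.093 255; 0.280 0.2345 0.02 0 0 -0.1085 255; 0.320 0.268 0.03 0 0 -0.124 255; 0.360 0.3015 0.04 0 0 -0.1395 255; 0.400 0.335 0.05 0 0 -0.155 255; 0.440 0.3685 0.06 0 0 -0.1705 255; 0.4813 0.4019 0.07 0 0 -0.1855 255", "squeeze": 40}}

```text
time: 1.1
tool_pos: [0.4254, 0.1317, 0.1851]
eef_rot: [-0.0, 1.0, -0.028, 0.0]
ft_force: [1.0, 1.3, 0.2]
gripper_width: 0.001
grasp_force: 0.0
```

```bash
python3 - <<'E'
from h import *
from rig import readout
o=readout.get_obs();print(o['time'],o['tool_pos'],o['gripper_width'],np.abs(o['joint_vel']).max(),move(o,[*rk[:2],.11]))
E
```

```text
1.1 [0.42544863 0.13170341 0.18511379] 0.0012012275980115318 1.3555370326499119 (array([0.0826, 0.0993, 0.0751]), array([-0.0003, -0.    ,  0.0011]))
```

Emit:
{"fn": "step_arm", "kwargs": {"plan": "0.02 0.025 0.02 0 0 0 255; 0.04 0.05 0.035 0 0 0 255; 0.055 0.065 0.045 0 0 0 255; 0.055 0.065 0.045 0 0 0 255; 0.055 0.065 0.045 0 0 0 255; 0.055 0.065 0.045 0 0 0 255"}}

```text
time: 1.6
tool_pos: [0.476, 0.0658, 0.1405]
eef_rot: [0.0, 1.0, -0.028, -0.0]
ft_force: [-0.4, 0.5, -0.2]
gripper_width: 0.002
grasp_force: 0.0
```

```bash
python3 - <<'E'
from h import *
from rig import readout,cams
o=readout.get_obs();print(o['time'],o['tool_pos'],np.abs(o['joint_vel']).max(),move(o,[*rk[:2],.09]))
s=cams.snapshot('side');cv2.imwrite('pics/s1.png',cv2.resize(s['image'][100:300,200:440],None,fx=3,fy=3)[:,:,::-1])
E
```

```text
1.6 [0.47603545 0.06584594 0.14049546] 0.018816826886958005 (array([0.0286, 0.0363, 0.0505]), array([ 0.    ,  0.0002, -0.0001]))
```

View pics/s1.png

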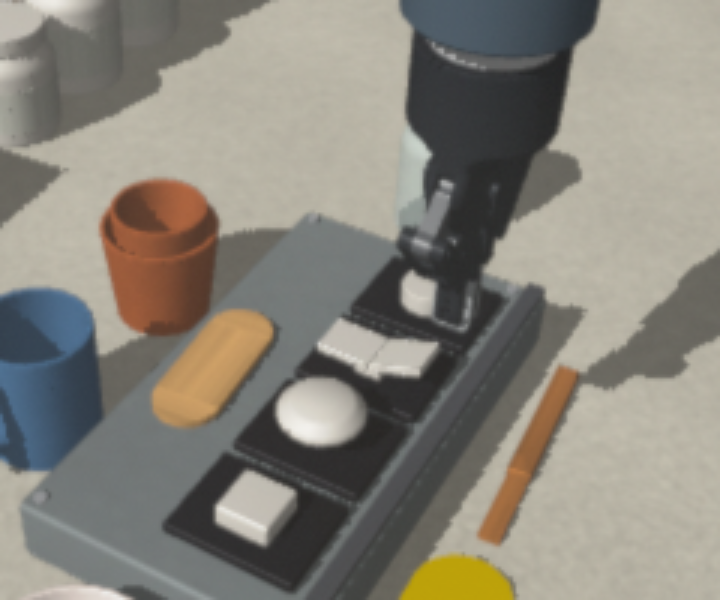

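The shut fingertips hang at about (452,325) in the crop, above the console, and nothing has moved. Next is the rocker.

Emit:
{"fn": "step_arm", "kwargs": {"plan": "0.015 0.018 0.015 0 0 0 255; 0.0286 0.0363 0.03 0 0 0 255; 0.0286 0.0363 0.045 0 0 0 255; 0.0286 0.0363 0.057 0 0 0 255; 0.0286 0.0363 0.061 0 0 0 255; 0.0286 0.0363 0.065 0 0 0 255; 0.0286 0.0363 0.069 0 0 0 255; 0.0286 0.0363 0.072 0 0 0 255; 0.0286 0.0363 0.075 0 0 0 255; 0.0286 0.0363 0.077 0 0 0 255; 0.0286 0.0363 0.077 0 0 0 255; 0.0286 0.0363 0.077 0 0 0 255"}}

```text
time: 2.65
tool_pos: [0.503, 0.0279, 0.0636]
eef_rot: [-0.0, 1.0, -0.028, 0.0]
ft_force: [-0.2, -0.4, -0.8]
gripper_width: -0.003
grasp_force: 0.0
```

Emit:
{"fn": "step_arm", "kwargs": {"plan": "0 0 0.001 0 0 0 255; 0 0 0.002 0 0 0 255; 0 0 0.002 0 0 0 255"}}

```text
time: 2.9
tool_pos: [0.5031, 0.0278, 0.0628]
eef_rot: [0.0, 1.0, -0.028, 0.001]
ft_force: [-5.1, 1.1, 10.6]
gripper_width: -0.004
grasp_force: 5.2
```

Emit:
{"fn": "step_arm", "kwargs": {"plan": "0 0 0.001 0 0 0 255; 0 0 0.001 0 0 0 255; 0 0 -0.01 0 0 0 255; 0 0 -0.03 0 0 0 255; 0 0 -0.06 0 0 0 255; 0 0 -0.06 0 0 0 255; 0 0 -0.06 0 0 0 255; 0 0 -0.06 0 0 0 255"}}

```text
time: 3.57
tool_pos: [0.5025, 0.0278, 0.1212]
eef_rot: [-0.0, 1.0, -0.028, -0.0]
ft_force: [-0.1, 0.1, 0.3]
gripper_width: -0.002
grasp_force: 0.0
```

```bash
python3 - <<'E'
from h import *
from rig import readout,cams
o=readout.get_obs();print(o['time'],o['tool_pos'],np.abs(o['joint_vel']).max(),move(o,[*sq[:2],.12]),move(o,[*sq[:2],.067]))
s=cams.snapshot('side');cv2.imwrite('pics/s2.png',cv2.resize(s['image'][140:300,240:400],None,fx=3.6,fy=3.6)[:,:,::-1])
E
```

```text
3.5667 [0.50252147 0.02781987 0.12116989] 0.02176088911200836 (array([ 0.0282, -0.1487,  0.0012]), array([-0.0003,  0.0001, -0.0003])) (array([ 0.0283, -0.1487,  0.0542]), array([-0.0003,  0.0001, -0.0003]))
```

View pics/s2.png

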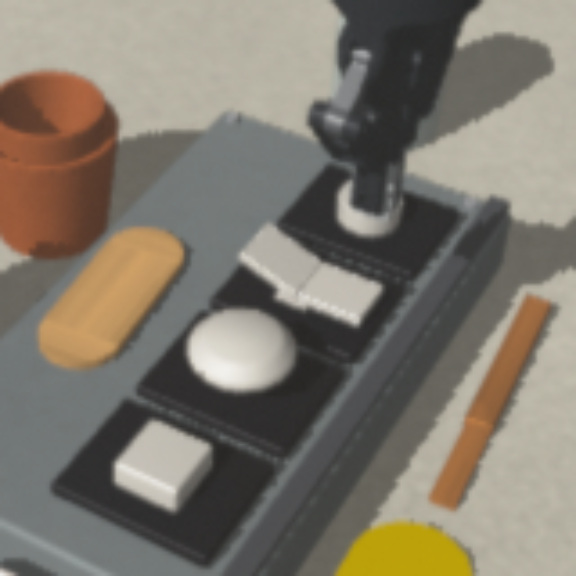

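The rocker's near facet is now level (crop 340,290) and the far one is tipped up, so it is on. I'll go to the square key next, passing over the stop at z = 0.121.

Emit:
{"fn": "step_arm", "kwargs": {"plan": "0.006 -0.03 0 0 0 0 255; 0.012 -0.06 0 0 0 0 255; 0.018 -0.09 0 0 0 0 255; 0.024 -0.12 0 0 0 0 255; 0.0283 -0.1487 0 0 0 0 255; 0.0283 -0.1487 0 0 0 0 255; 0.0283 -0.1487 0 0 0 0 255; 0.0283 -0.1487 0.02 0 0 0 255; 0.0283 -0.1487 0.035 0 0 0 255; 0.0283 -0.1487 0.044 0 0 0 255; 0.0283 -0.1487 0.044 0 0 0 255; 0.0283 -0.1487 0.044 0 0 0 255"}}

```text
time: 4.62
tool_pos: [0.5391, 0.1738, 0.0772]
eef_rot: [0.001, 1.0, -0.028, -0.0]
ft_force: [0.0, -0.1, 0.8]
gripper_width: 0.003
grasp_force: 0.0
```

Now press to z of about 0.056.

Emit:
{"fn": "step_arm", "kwargs": {"plan": "0 0 0.004 0 0 0 255; 0 0 0.008 0 0 0 255; 0 0 0.011 0 0 0 255; 0 0 0.014 0 0 0 255; 0 0 0.017 0 0 0 255; 0 0 0.019 0 0 0 255; 0 0 0.021 0 0 0 255; 0 0 0.0225 0 0 0 255; 0 0 0.0225 0 0 0 255; 0 0 0.0225 0 0 0 255"}}

```text
time: 5.45
tool_pos: [0.5397, 0.1748, 0.057]
eef_rot: [-0.0, 1.0, -0.028, 0.001]
ft_force: [-5.0, -0.3, 15.1]
gripper_width: 0.003
grasp_force: 7.3
```

Emit:
{"fn": "step_arm", "kwargs": {"plan": "0 0 0 0 0 0 255; 0 0 -0.01 0 0 0 255; 0 0 -0.03 0 0 0 255; 0 0 -0.066 0 0 0 255; 0 0 -0.066 0 0 0 255; 0 0.035 -0.066 0 0 0 255; 0 0.07 -0.066 0 0 0 255; 0 0.105 -0.066 0 0 0 255; 0 0.14 -0.066 0 0 0 255; 0 0.175 -0.066 0 0 0 255; 0 0.21 -0.066 0 0 0 255; 0 0.2215 -0.066 0 0 0 255"}}

```text
time: 6.45
tool_pos: [0.5262, -0.05, 0.121]
eef_rot: [0.0, 1.0, -0.029, -0.0]
ft_force: [-0.2, -0.4, -0.6]
gripper_width: 0.0
grasp_force: 0.0
```

Emit:
{"fn": "step_arm", "kwargs": {"plan": "0 0 0 0 0 0 255; 0 0 0 0 0 0 255; 0 0 0 0 0 0 255"}}

```text
time: 6.7
tool_pos: [0.5271, -0.0458, 0.1209]
eef_rot: [-0.0, 1.0, -0.028, 0.0]
ft_force: [-0.7, 0.4, 0.6]
gripper_width: -0.001
grasp_force: 0.0
```

```bash
python3 - <<'E'
from h import *
from rig import readout,cams
o=readout.get_obs();print(o['time'],o['tool_pos'],move(o,[*rd[:2],.067]))
s=cams.snapshot('side');cv2.imwrite('pics/s3.png',cv2.resize(s['image'][140:300,240:400],None,fx=3.6,fy=3.6)[:,:,::-1])
E
```

```text
6.7 [ 0.52705869 -0.04576953  0.12091912] (array([-0.0004,  0.0007,  0.0539]), array([-0.0003, -0.0002,  0.0004]))
```

View pics/s3.png

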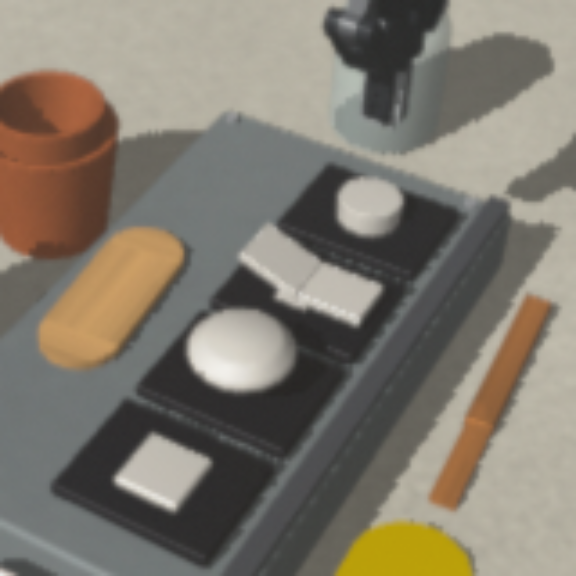

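The square key (crop 160,470) is down, the rocker is on, and the stop is untouched. Now the round key.

Emit:
{"fn": "step_arm", "kwargs": {"plan": "0 0 0.02 0 0 0 255; 0 0 0.035 0 0 0 255; 0 0 0.044 0 0 0 255; 0 0 0.049 0 0 0 255; 0 0 0.053 0 0 0 255; 0 0 0.057 0 0 0 255; 0 0 0.06 0 0 0 255; 0 0 0.063 0 0 0 255; 0 0 0.065 0 0 0 255; 0 0 0.0665 0 0 0 255; 0 0 0.0665 0 0 0 255; 0 0 0.0665 0 0 0 255"}}

```text
time: 7.75
tool_pos: [0.5275, -0.0462, 0.057]
eef_rot: [-0.0, 1.0, -0.028, 0.001]
ft_force: [-8.1, 3.9, 17.9]
gripper_width: 0.001
grasp_force: 8.7
```

Emit:
{"fn": "step_arm", "kwargs": {"plan": "0 0 0 0 0 0 255; 0 0 -0.01 0 0 0 255; 0 0 -0.03 0 0 0 255; 0 0 -0.066 0 0 0 255; 0 0 -0.1 0 0 0 255; 0 0 -0.13 0 0 0 255; 0 0 -0.13 0 0 0 255; 0 0 -0.13 0 0 0 255; 0 0 -0.13 0 0 0 255"}}

```text
time: 8.5
tool_pos: [0.5266, -0.0465, 0.1841]
eef_rot: [-0.0, 1.0, -0.028, -0.0]
ft_force: [-0.8, 0.3, -0.5]
gripper_width: -0.001
grasp_force: 0.0
```

```bash
python3 - <<'E'
from h import *
from rig import cams
s=cams.snapshot('side');cv2.imwrite('pics/s4.png',cv2.resize(s['image'][140:300,240:400],None,fx=3.6,fy=3.6)[:,:,::-1])
E
```

```text
(no output)
```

View pics/s4.png

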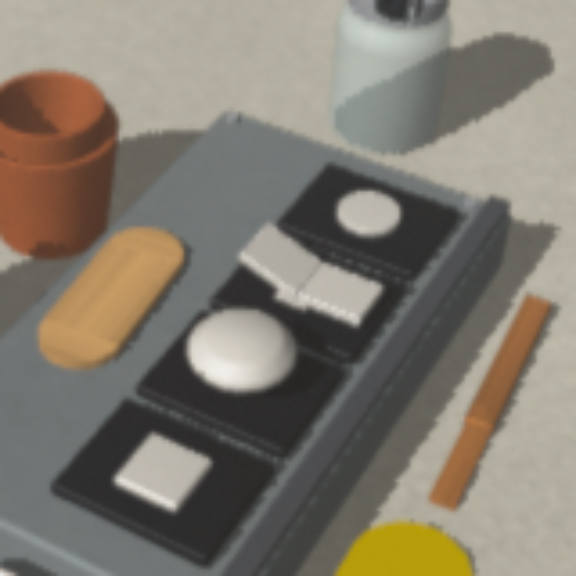

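The round key (crop 368,213), square key and rocker are all down. The stop and loose things are unmoved.

```bash
python3 -c "
from rig import manip
print(manip.job_done())"
```

```text
the job is handed in; nothing more can be done
None
```

I pressed the rocker, then the square key, then the round key fully down in that order and handed the job in at about 8.5 s; the last picture shows all three down, and the stop button and the loose things in view unmoved (the hand-in returned no verdict).

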